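Rake fresh-sawn chunks level in the drying tray

TASK

Take the red-handled rake from its rest and rake the heaped wood chunks into an even single layer in the drying tray: at least two chunks in each marked third, none on top of another, moved with the rake alone. Draw it at least once, slowly, from behind the heap well into the near third with the pegs sliding on the sloping bed all the way, at a few newtons and never near 12 N. Then stand the rake upright in the middle of its rest and let go, leaving everything else undisturbed.

Things in the scene. Friction and masses are not known exactly. Their poses are not given: they have to be found in the camera images.
- tray: fixed wooden drying tray, outside 320 x 190 mm (x, y), inside 300 x 170 mm, walls 10 mm thick and 58 mm high; origin under its centre, x along its length away from the robot. White marks on the long walls at x = -50 and +50 mm divide it into near, middle and far thirds. Its grey bed board lies on rubber buffers and gives 1 mm per 5 N
- bed_line (a point): point on top of the grey bed board at tray x = +65, y = 0, z = 26 mm, where the bed's height is the same every time. From here the bed slopes along the tray's x by up to 0.05 rad either way (not reported, differs each time; level across y): the near end lies 15 to 37 mm above the tray's origin. Find it by feel with the rake
- rake: bench rake, upright on its rest, rigid, 0.16 kg, stands by itself: red grip 22 (x) x 26 (y) mm from 50 to 115 mm above the peg tips, over a wooden head 30 (x) x 70 (y) mm, 32 to 50 mm up, on five 10 mm pegs in a zigzag, 28 x 66 mm over all; origin centred at the level of the peg tips, z up the grip
- rest: fixed dark board with cork inlay, 100 (x) x 150 (y) x 12 mm, that the rake stands on; left or right of the tray; origin under its centre (its top is at z = 12 mm)
- chunk0: a sawn green-wood chunk 30 x 26 x 24 mm (about 14 g), one end dark with bark; origin at its centre, x along the 30 mm side, z along the 24 mm side. All seven begin heaped two high in a ridge across the far third, at about tray x = +65 mm; about 60 mm is free between them and the far wall
- chunk1: a sawn green-wood chunk 30 x 26 x 24 mm (about 14 g), one end dark with bark; origin at its centre, x along the 30 mm side, z along the 24 mm side
- chunk2: a sawn green-wood chunk 30 x 26 x 24 mm (about 14 g), one end dark with bark; origin at its centre, x along the 30 mm side, z along the 24 mm side
- chunk3: a sawn green-wood chunk 30 x 26 x 24 mm (about 14 g), one end dark with bark; origin at its centre, x along the 30 mm side, z along the 24 mm side
- chunk4: a sawn green-wood chunk 30 x 26 x 24 mm (about 14 g), one end dark with bark; origin at its centre, x along the 30 mm side, z along the 24 mm side
- chunk5: a sawn green-wood chunk 30 x 26 x 24 mm (about 14 g), one end dark with bark; origin at its centre, x along the 30 mm side, z along the 24 mm side
- chunk6: a sawn green-wood chunk 30 x 26 x 24 mm (about 14 g), one end dark with bark; origin at its centre, x along the 30 mm side, z along the 24 mm side
- stone: fixed sharpening stone in a wooden base, 90 x 160 x 33 mm, on the side where the rest is not; origin under its centre
- notebook: notebook, 150 x 210 x 14 mm, lying right of the robot; origin under its centre; not part of the job
- mallet: wooden carving mallet lying down, handle 160 mm along its -x from a 62 x 110 x 62 mm head; origin on the underside where handle meets head; not part of the job
- chisel: carving chisel lying down, 265 mm long, wooden handle along -x, blade along +x, 28 mm high; origin on the underside where they meet; not part of the job
- glue: yellow glue bottle, 56 mm across, 150 mm tall; origin under its centre; not part of the job
- tape: ring of blue tape, 90 mm across, 25 mm high; origin under its centre; not part of the job
- blade_box: blue carton, 60 x 100 x 35 mm; origin under its centre; not part of the job

How it is judged:
By the outcome, as a careful person would: the job done as asked, in the order asked, and still so for the second after the job is handed in, with the robot touching nothing.
It also fails if it takes over 72 s, if anything falls off the work surface, if the arm or the gripper's body presses on something with over 40 N, if the wrist force passes 120 N, or if a joint passes its speed limit or range.

ROBOT

A 6-joint arm with a two-finger parallel gripper is mounted at the origin on the work surface. World frame = base frame: x ahead of the robot, y to its left, z up, the work surface at z = 0. Lengths are in mm, angles in rad, forces in N, time in s.
With the tool pointing down it reaches from about 300 to 775 mm from the base axis. Payload 14.6 kg.
Tool frame: the origin (TCP) lies on the front face of the gripper's body, between the roots of the fingers; the fingertips stand 97 mm ahead of it and the grasp point (between the pads) lies 78 mm ahead of it; z points along the fingers, y is the line along which they close (so a half turn about z gives the same grasp; the last joint's range is limited). The gripper opens to 94 mm and grips with 3 to 60 N. Pads are 16 mm wide; open, the fingers measure 119 mm over their backs; the gripper's body (75 mm by 177 mm) begins 78 mm behind the grasp point.
Start: joints at [-1.368, 0.3, 1.521, -0, 1.321, -0.067], TCP at [146.59, -530.096, 302.646] pointing down, gripper open.
Joint ranges: [-3.03, 3.03], [-0.79, 2.21], [0.23, 2.52], [-1.04, 4.18], [0, 3.07], [-2.55, 2.55]. Speed limits (rad/s): [2.22, 2.22, 2.57, 3.14, 3.14, 3.14].

INTERFACE

Orientations are given as [roll, pitch, yaw] about the fixed x, y, z axes, in that order (R = Rz(yaw) Ry(pitch) Rx(roll)).
In Python, from cell import * gives the robot as it stands.
- The arm moves only by the tool carry_out, never from a script. Its arguments are lists of equal length, an entry for each row: "slide": the shift along the world's x, y, z scaled (see below), a list of three; "dr": the turn, a rotation vector about the world's x, y, z scaled (see below), a list of three; "gripper": the opening in per cent of the stroke, from 0 (shut) to 100 (fully open). A call has 1 to 10 rows; each row is the pose to reach, as a shift and turn from the pose commanded when the call began, turning the shorter way round; what a row does not reach only later rows make up. The controller multiplies each number of a shift by 0.25 m and each number of a turn by 360 degrees. A row lasts 1/12 s, in which the tool goes at most 41.7 mm and 7.16 degrees, less where a joint would pass 70% of its speed; a pose out of reach is approached as far as the arm can. A call with a number of a shift or a turn outside -1 to 1 is refused whole. A call with a gripper value outside its range is refused whole. The fingers move at their own pace and stop on an object; "newtons" is the grip in N (left out, the last holds). Time passes only in rows, so rows that repeat a pose let the fingers close. It gives the time, the measured TCP pose, the force, the opening and the grip force at its end, in the units of the state.
- read_state(): the state, without advancing time (a new reading comes with each control period).
- camera(name): name is "scene" or "top" or "wrist"; returns the picture (400x640x3 uint8, red, green, blue); there is no depth.
- camera_model(name): a dict with "vfov" (degrees; the focal length in pixels is half the picture's height over the tangent of half this angle, whatever the lens; pixels are square), "cx", "cy" (the principal point, pixels), "R" (3x3) and "t" (3): a world point X has camera coordinates R X + t. Camera axes: x right, y down, z forward; pixel columns grow to the right and rows downward; lengths in mm; the calibration is good to about 2 mm. The wrist camera is an equidistant fisheye: a pixel r from the principal point sees the ray r / f radians off the axis. A picture is of the moment at which its call begins: read the wrist's pose just before it. camera_model takes no time and is no camera call; for the wrist camera it gives the pose at the moment of the call.
- sign_off(): hands the job in; it is judged then, once.
The state is a dict: "clock": time; "joints": joint angles; "qd": joint speeds; "effort": joint torques, N m; "eef_pos": TCP position; "eef_rot": TCP orientation; "wrist_force": force on the tool from outside, world axes, zero at the start; "moment": the same for the moment, N m; "finger_gap": finger opening in mm; "finger_force": force on a finger pad.
Only numpy, scipy, OpenCV 4.12 (cv2) and the standard library are available. Lean on these libraries where they do the work, as an engineer would, in place of code of your own. Each camera call takes 0.05 s, during which the arm holds its last target. There are 200 camera calls.

## Working session

There is one attempt and no reset: what is moved stays moved. The work goes in short steps, Python scripts to look and compute and a tool call to move; the robot and the scene stay as the last step left them, time stands still between calls to the robot, and variables do not carry over. Pictures are saved under pics/ and viewed, at most 10 in all, crops included, and the job is handed in when it is done.

Besides the shell and the picture viewer there is one more tool, called after ">>>" by a JSON object that holds its "method" and its "body", one argument or row to a line. carry_out: Moves the arm, as the interface text tells. Its arguments: {"type":"object","properties":{"slide":{"type":"array","items":{"type":"array","items":{"type":"number","minimum":-1,"maximum":1}}},"dr":{"type":"array","items":{"type":"array","items":{"type":"number","minimum":-1,"maximum":1}}},"gripper":{"type":"array","items":{"type":"number"}},"newtons":{"type":"number"}},"required":["slide","dr","gripper"]}

```bash
mkdir -p pics; ls; python3 - <<'E'
from cell import *
import cv2
print(read_state())
for n in("top","scene"):
    cv2.imwrite(f"pics/{n}0.png",camera(n)[:,:,::-1]); print(n,camera_model(n))
E
```

```text
pics
{'clock': 0.0, 'joints': array([-1.36760474e+00,  3.00488727e-01,  1.52160325e+00, -7.16439232e-06,
        1.32071411e+00, -6.65915174e-02]), 'qd': array([ 0.00174315,  0.00066563, -0.00127215, -0.00039813, -0.00104479,
        0.00017318]), 'effort': array([-1.79866092e-04, -5.31812167e+01, -3.52737522e+01,  7.08525768e-02,
        2.44601921e-02, -1.08668087e-04]), 'eef_pos': array([ 146.55566964, -529.94959514,  302.06722111]), 'eef_rot': array([-3.14038145e+00, -7.38204642e-05,  2.69784840e-01]), 'wrist_force': array([0.17005962, 0.41637501, 0.23363095]), 'moment': array([ 0.00777776, -0.011036  , -0.0295705 ]), 'finger_force': 0.0, 'finger_gap': 93.86041337657697}
top {'vfov': 50.45963809331833, 'cx': 324.7104751446342, 'cy': 195.67710375313055, 'R': array([[ 0.01523004, -0.99971762,  0.01824074],
       [-0.98369743, -0.01825022, -0.17890303],
       [ 0.17918541, -0.01521867, -0.98369761]]), 't': array([ -63.31306653,  576.11286796, 1410.82353662])}
scene {'vfov': 53.151576398561474, 'cx': 318.98516769404307, 'cy': 198.4178200244736, 'R': array([[-0.7212495 ,  0.69246201, -0.01719076],
       [ 0.53354675,  0.53955857, -0.65130977],
       [-0.44173186, -0.47892892, -0.7586172 ]]), 't': array([ 437.88150854, -240.64774645, 1452.17873167])}
```

View pics/top0.png

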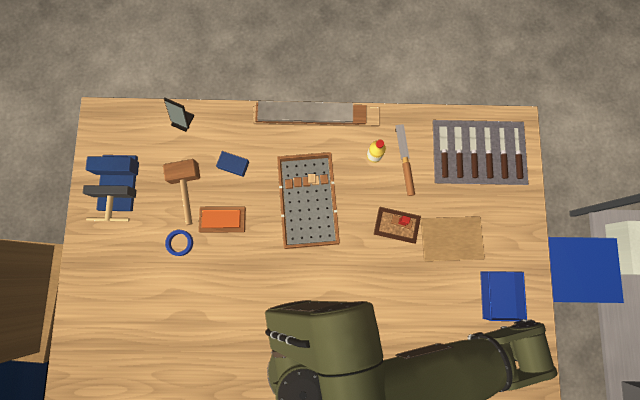

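View pics/scene0.png

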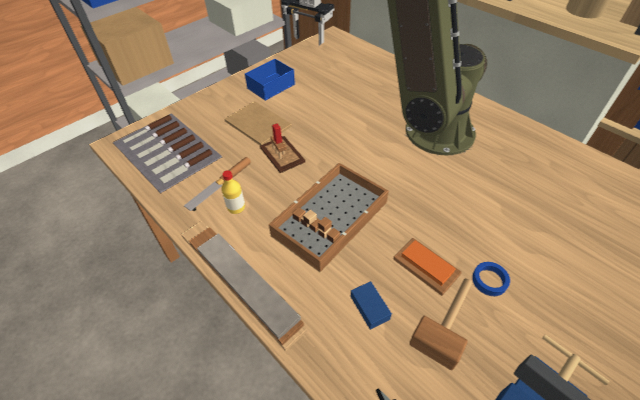

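The top view shows the tray at about (308,200), the rest with the red rake at about (398,225), and the chunks in a row at row 180. Next I'll enlarge that region.

```bash
cat > h.py <<'E'
import numpy as np, cv2
from cell import *
def ray(name,u,v,m=None):
    m=m or camera_model(name); R=np.array(m["R"]);t=np.array(m["t"]);f=200/np.tan(np.radians(m["vfov"]/2))
    x=np.array([u-m["cx"],v-m["cy"]])
    if name=="wrist":
        r=np.hypot(*x);a=r/f;d=np.array([*(x/max(r,1e-9)*np.sin(a)),np.cos(a)])
    else: d=np.array([*(x/f),1])
    return -R.T@t,R.T@d
def at(name,u,v,z,m=None):
    c,d=ray(name,u,v,m); return c+d*(z-c[2])/d[2]
def proj(name,X,m=None):
    m=m or camera_model(name);f=200/np.tan(np.radians(m["vfov"]/2));p=np.array(m["R"])@X+np.array(m["t"])
    if name=="wrist":
        r=np.hypot(p[0],p[1]);a=np.arctan2(r,p[2]);return np.array([m["cx"],m["cy"]])+f*a*p[:2]/max(r,1e-9)
    return np.array([m["cx"],m["cy"]])+f*p[:2]/p[2]
E
python3 - <<'E'
import cv2
a=cv2.imread("pics/top0.png")[145:255,270:430]
cv2.imwrite("pics/topc.png",cv2.resize(a,None,fx=5,fy=5,interpolation=cv2.INTER_CUBIC))
E
```

```text
(no output)
```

View pics/topc.png

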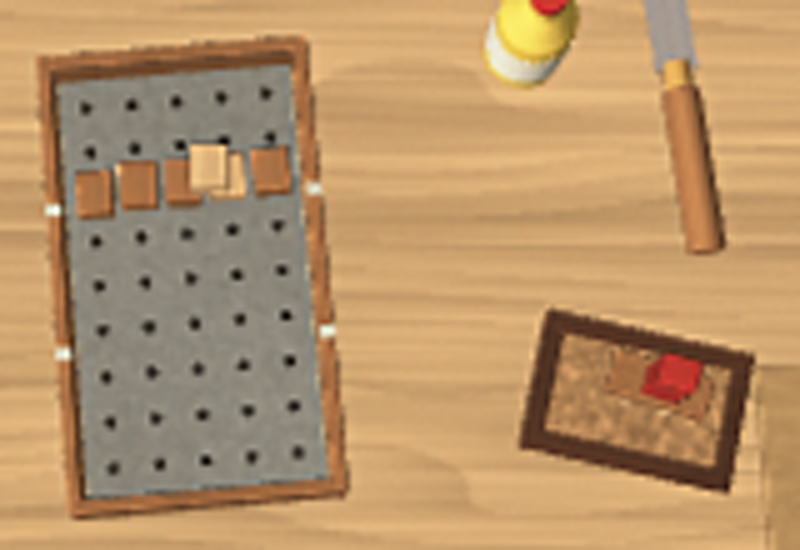

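The crop shows the tray's rim corners at (38,57), (305,37), (348,492) and (75,515). The rest's corners are at (548,310), (755,353), (730,492) and (520,448), and the red grip is at about (675,378).

```bash
python3 - <<'E'
from h import *
g=lambda u,v,z: at("top",270+u/5-.4,145+v/5-.4,z)   # pixel-centre offset of resize
T=np.array([g(*p,58) for p in[(38,57),(305,37),(348,492),(75,515)]])
Rr=np.array([g(*p,12) for p in[(548,310),(755,353),(730,492),(520,448)]])
for n,Q in(("tray",T),("rest",Rr)):
    print(n,Q.mean(0).round(1),[round(float(np.linalg.norm(Q[i]-Q[i-1])),1) for i in range(4)])
    for a,b in((0,3),(1,2)): d=Q[a]-Q[b];print(' yaw x',np.arctan2(d[1],d[0]))
    for a,b in((0,1),(3,2)): d=Q[a]-Q[b];print(' yaw y',np.arctan2(-d[0],d[1]))
print("marks",[g(u,v,58).round(0) for u,v in((53,210),(315,188),(63,354),(328,331))])
print("grip",g(678,374,127).round(1),"cam",ray("top",0,0)[0].round(0))
# head corners (left visible, right)
print("head",g(610,350,62).round(1),g(712,400,62).round(1))
E
python3 - <<'E'
import cv2
a=cv2.imread("pics/scene0.png")[115:175,250:330]
b=cv2.imread("pics/top0.png")[200:250,370:425]
a=cv2.resize(a,(400,300),interpolation=cv2.INTER_CUBIC)
b=cv2.resize(b,(330,300),interpolation=cv2.INTER_CUBIC)
cv2.imwrite("pics/c2.png",cv2.hconcat([a,b]))
E
```

```text
tray [564.3   4.   58. ] [319.0, 186.9, 318.6, 184.0]
 yaw x 0.11293935212241533
 yaw x 0.1038377341517987
 yaw y 0.0978769257661273
 yaw y 0.10010718274397352
rest [ 485.7 -310.6   12. ] [100.1, 148.9, 100.1, 149.3]
 yaw x -0.20508655719109867
 yaw x -0.20101987663503926
 yaw y -0.189653579256848
 yaw y -0.19012951356880062
marks [array([605., 100.,  58.]), array([624., -80.,  58.]), array([505.,  90.,  58.]), array([524., -90.,  58.])]
grip [ 490.1 -315.   127. ] cam [ 315.  -31. 1492.]
head [ 514.1 -282.3   62. ] [ 481.1 -351.4   62. ]
```

View pics/c2.png

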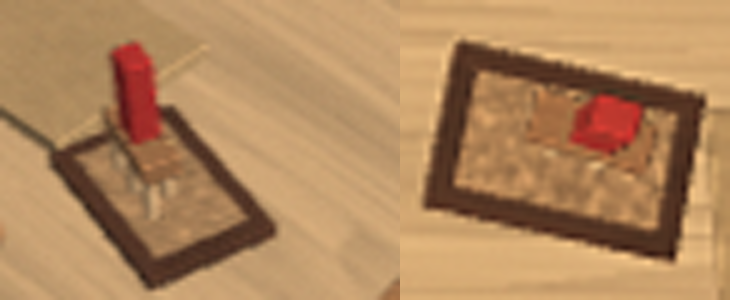

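The rake stands close to the rest's middle, about (488,-313), with its grip top near z=127. I'll move above it and look with the wrist camera.

>>> {"method": "carry_out", "body": {
  "slide": [
    [0.8,0.52,0],
    [0.8,0.52,0],
    [0.8,0.52,0],
    [0.8,0.52,0],
    [0.8,0.52,0],
    [0.8,0.52,0],
    [0.8,0.52,0]
  ],
  "dr": [
    [0,0,0.125],
    [0,0,0.125],
    [0,0,0.125],
    [0,0,0.125],
    [0,0,0.125],
    [0,0,0.125],
    [0,0,0.125]
  ],
  "gripper": [100,100,100,100,100,100,100],
  "newtons": 40
}}

```text
clock: 0.68
eef_pos: [350.1, -397.2, 302.4]
eef_rot: [-3.142, -0.001, 1.067]
wrist_force: [-0.2, -0.6, 0.8]
finger_gap: 93.9
finger_force: 0.0
```

>>> {"method": "carry_out", "body": {
  "slide": [
    [0.56,0.35,0],
    [0.56,0.35,0],
    [0.56,0.35,0],
    [0.56,0.35,0],
    [0.56,0.35,0],
    [0.56,0.35,0]
  ],
  "dr": [
    [0,0,0.05],
    [0,0,0.05],
    [0,0,0.05],
    [0,0,0.05],
    [0,0,0.05],
    [0,0,0.05]
  ],
  "gripper": [100,100,100,100,100,100]
}}

```text
clock: 1.18
eef_pos: [487.6, -311.4, 301.9]
eef_rot: [-3.14, -0.0, 1.372]
wrist_force: [0.5, 0.1, -0.3]
finger_gap: 94.1
finger_force: 0.0
```

```bash
python3 - <<'E'
from h import *
s=read_state();m=camera_model("wrist");a=camera("wrist")[:,:,::-1]
cv2.imwrite("pics/w1.png",a); print(s["eef_pos"],s["eef_rot"],m, s["wrist_force"])
for X in([488,-312,127],[488,-312,12]): print(proj("wrist",np.array(X),m))
E
```

```text
[ 487.64860366 -311.37081188  301.90093216] [-3.14046320e+00 -4.70827662e-04  1.37220010e+00] {'vfov': 65.70646984690485, 'cx': 317.09406334189447, 'cy': 198.99367080632237, 'R': array([[ 0.98035689, -0.19722768, -0.0012695 ],
       [-0.18927371, -0.94259111,  0.27513172],
       [-0.05546021, -0.269487  , -0.9614057 ]]), 't': array([-538.70158254, -228.31277716,  334.54338392])} [ 0.52304278  0.10662136 -0.29731317]
[318.34231103 208.58978561]
[318.09716164 180.03811451]
```

View pics/w1.png

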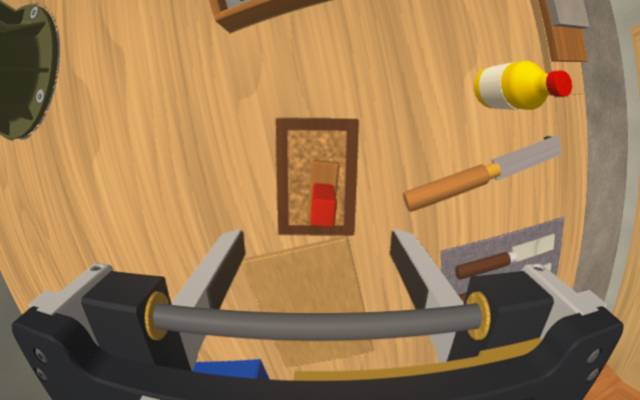

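The wrist view shows the rest spanning (277..357, 119..235) and the rake's red grip spanning about (311..336, 184..225), right of the rest's centre line. I'll measure it in an enlarged crop.

```bash
python3 - <<'E'
import cv2
a=cv2.imread("pics/w1.png")[150:240,272:362]
cv2.imwrite("pics/w1c.png",cv2.resize(a,None,fx=6,fy=6,interpolation=cv2.INTER_CUBIC))
E
```

```text
(no output)
```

View pics/w1c.png

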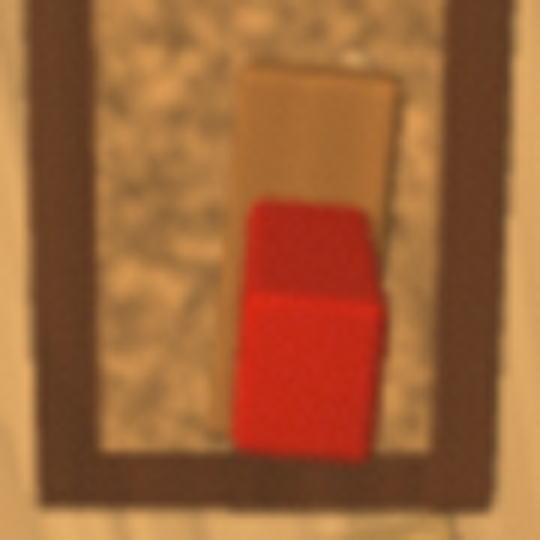

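```bash
python3 - <<'E'
from h import *
# model at time of w1 (arm still holds pose)
g=lambda u,v,z: at("wrist",272+(u+.5)/6-.5,150+(v+.5)/6-.5,z)
G=np.array([g(*p,127) for p in[(248,295),(386,300),(370,462),(232,450)]])
H=np.array([g(*p,62) for p in[(243,65),(400,78),(212,430)]])
print("grip",G.mean(0).round(1),[round(float(np.linalg.norm(G[i]-G[i-1])),1) for i in range(4)])
for a,b in((0,3),(1,2)): d=G[a]-G[b];print(' yaw',np.arctan2(-d[0],d[1]))
for a,b in((1,0),(2,3)): d=G[a]-G[b];print(' yaw',np.arctan2(d[1],d[0]))
print(H.round(1)); d=H[0]-H[2];print('head yaw',np.arctan2(-d[0],d[1]),np.linalg.norm(d)); d=H[1]-H[0];print(np.arctan2(d[1],d[0]),np.linalg.norm(d)); print("head c",(H[1]+H[2])/2)
q=lambda u,v:at("wrist",u,v,12)
Q=np.array([at("wrist",u,v,12) for u,v in((277,119),(357,119),(354.,234.5),(279,234.5))]);print("rest",Q.mean(0).round(1),[round(float(np.linalg.norm(Q[i]-Q[i-1])),1) for i in range(4)])
for a,b in((0,3),(1,2)): d=Q[a]-Q[b];print(' yaw',np.arctan2(-d[0],d[1]))
E
```

```text
grip [ 490.3 -317.4  127. ] [23.9, 19.9, 25.0, 20.5]
 yaw -0.3032648834532826
 yaw -0.27671205619301
 yaw -0.23760751396483637
 yaw -0.2936198153617479
[[ 487.1 -280.2   62. ]
 [ 513.6 -287.9   62. ]
 [ 467.7 -345.4   62. ]]
head yaw -0.2886789304465567 67.99019534520531
-0.28176442864479107 27.610727909380437
head c [ 490.68565957 -316.63619578   62.        ]
rest [ 485.6 -311.4   12. ] [147.6, 95.5, 147.5, 97.8]
 yaw -0.21251689062758097
 yaw -0.19712936209204598
```

The rake is at (490.5,-317) with yaw -0.285, and the rest is at (485.6,-311) with yaw -0.20. I'll grasp across the 22 mm side.

>>> {"method": "carry_out", "body": {
  "slide": [
    [0.013,-0.021,0],
    [0.013,-0.021,-0.16],
    [0.013,-0.021,-0.32],
    [0.013,-0.021,-0.46],
    [0.013,-0.021,-0.52],
    [0.013,-0.021,-0.52],
    [0.013,-0.021,-0.52],
    [0.013,-0.021,-0.52]
  ],
  "dr": [
    [0,0,-0.0137],
    [0,0,-0.0137],
    [0,0,-0.0137],
    [0,0,-0.0137],
    [0,0,-0.0137],
    [0,0,-0.0137],
    [0,0,-0.0137],
    [0,0,-0.0137]
  ],
  "gripper": [100,100,100,100,100,100,100,100]
}}

```text
clock: 1.9
eef_pos: [489.8, -318.8, 174.4]
eef_rot: [3.139, 0.001, 1.282]
wrist_force: [-0.1, -1.0, -0.2]
finger_gap: 94.0
finger_force: 0.0
```

```bash
python3 - <<'E'
from h import *
s=read_state();a=camera("wrist")[:,:,::-1]
cv2.imwrite("pics/w2.png",a); print(s["eef_pos"],s["eef_rot"],s["wrist_force"])
E
```

```text
[ 489.79959077 -318.77969735  174.41332893] [3.13941623e+00 8.22109651e-04 1.28220845e+00] [-0.0759556  -1.03143057 -0.2090292 ]
```

>>> {"method": "carry_out", "body": {
  "slide": [
    [0,0,0],
    [0,0,0],
    [0,0,0],
    [0,0,0],
    [0,0,0],
    [0,0,0],
    [0,0,0],
    [0,0,0]
  ],
  "dr": [
    [0,0,0],
    [0,0,0],
    [0,0,0],
    [0,0,0],
    [0,0,0],
    [0,0,0],
    [0,0,0],
    [0,0,0]
  ],
  "gripper": [40,30,15,15,15,15,15,15],
  "newtons": 40
}}

```text
clock: 2.62
eef_pos: [489.9, -317.8, 172.6]
eef_rot: [-3.142, -0.0, 1.283]
wrist_force: [0.2, 0.2, -0.4]
finger_gap: 44.3
finger_force: 0.0
```

>>> {"method": "carry_out", "body": {
  "slide": [
    [0,0,0],
    [0,0,0],
    [0,0,0],
    [0,0,0],
    [0,0,0],
    [0,0,0]
  ],
  "dr": [
    [0,0,0],
    [0,0,0],
    [0,0,0],
    [0,0,0],
    [0,0,0],
    [0,0,0]
  ],
  "gripper": [10,10,10,10,10,10],
  "newtons": 45
}}

```text
clock: 3.12
eef_pos: [489.9, -317.8, 172.7]
eef_rot: [3.142, -0.0, 1.283]
wrist_force: [-0.1, -0.1, 1.7]
finger_gap: 21.8
finger_force: 45.0
```

```bash
python3 - <<'E'
from h import *
P=[]
for i in range(5):
    s=read_state();P.append(s["eef_pos"])
print(P,s["eef_rot"],s["wrist_force"],s["moment"],s["finger_gap"])
E
```

```text
[array([ 489.8683483 , -317.83076884,  172.66996251]), array([ 489.8683483 , -317.83076884,  172.66996251]), array([ 489.8683483 , -317.83076884,  172.66996251]), array([ 489.8683483 , -317.83076884,  172.66996251]), array([ 489.8683483 , -317.83076884,  172.66996251])] [ 3.14151006e+00 -1.58618008e-05  1.28324293e+00] [-0.10909037 -0.10825302  1.66666432] [-0.05121769 -0.13998532 -0.02142094] 21.769151728873076
```

Gripped at TCP z 172.65, so the peg tips sit 160.65 below the TCP. Next I'll lift and carry the rake to behind the heap.

>>> {"method": "carry_out", "body": {
  "slide": [
    [0,0,0.06],
    [0,0,0.2],
    [0,0.05,0.36],
    [0.05,0.2,0.4],
    [0.1,0.35,0.4],
    [0.15,0.5,0.4],
    [0.2,0.65,0.4],
    [0.24,0.8,0.4],
    [0.28,0.92,0.4],
    [0.28,0.98,0.4]
  ],
  "dr": [
    [0,0,0],
    [0,0,0],
    [0,0,0.01],
    [0,0,0.02],
    [0,0,0.03],
    [0,0,0.04],
    [0,0,0.05],
    [0,0,0.06],
    [0,0,0.0623],
    [0,0,0.0623]
  ],
  "gripper": [10,10,10,10,10,10,10,10,10,10]
}}

```text
clock: 3.95
eef_pos: [560.6, -69.4, 272.5]
eef_rot: [-3.142, -0.001, 1.679]
wrist_force: [0.2, -0.1, -1.8]
finger_gap: 22.1
finger_force: 45.0
```

>>> {"method": "carry_out", "body": {
  "slide": [
    [0.12,0.1,0],
    [0.26,0.22,0],
    [0.4,0.32,0],
    [0.48,0.38,0],
    [0.49,0.396,0],
    [0.49,0.396,0],
    [0.49,0.396,0]
  ],
  "dr": [
    [0,0,0],
    [0,0,0],
    [0,0,0],
    [0,0,0],
    [0,0,0],
    [0,0,0],
    [0,0,0]
  ],
  "gripper": [10,10,10,10,10,10,10]
}}

```text
clock: 4.53
eef_pos: [681.9, 25.8, 272.0]
eef_rot: [-3.14, 0.0, 1.675]
wrist_force: [-0.2, -0.5, -1.8]
finger_gap: 21.5
finger_force: 45.0
```

```bash
python3 - <<'E'
from h import *
s=read_state();m=camera_model("wrist");a=camera("wrist")[:,:,::-1];b=camera("top")[:,:,::-1][135:255,265:385]; c=camera("scene")[:,:,::-1][150:280,255:400]
print(s["eef_pos"],s["eef_rot"],s["wrist_force"],s["moment"],s["finger_gap"])
L=cv2.vconcat([a, np.zeros((180,640,3),np.uint8)])
L=cv2.resize(a,(480,300)); b=cv2.resize(b,(300,300),interpolation=cv2.INTER_CUBIC); c=cv2.resize(c,(335,300),interpolation=cv2.INTER_CUBIC)
cv2.imwrite("pics/m1.png",cv2.vconcat([cv2.hconcat([L,b]),cv2.copyMakeBorder(c,0,0,0,445,cv2.BORDER_CONSTANT)]))
E
```

```text
[681.85105769  25.81813268 272.02394301] [-3.14028255e+00  4.37309675e-05  1.67488572e+00] [-0.22730429 -0.45783019 -1.82859355] [-0.08071249 -0.05937761 -0.02605118] 21.52904223238684
```

View pics/m1.png

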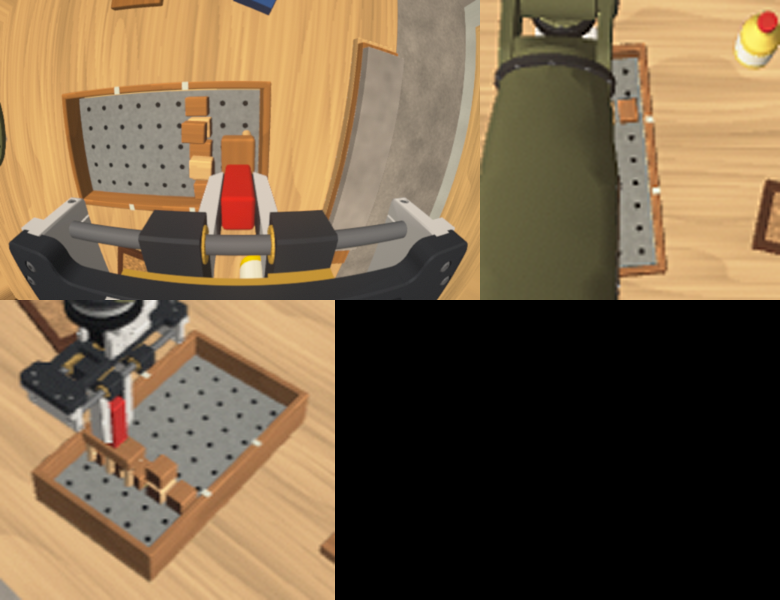

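The combined view shows the rake hovering behind the ridge, with second-layer chunks at wrist-panel (193,131) and (200,165). I'll skim the upper layer off first, with the tips about 28 mm above the bed.

>>> {"method": "carry_out", "body": {
  "slide": [
    [0,0,-0.1],
    [0,0,-0.2],
    [0,0,-0.232],
    [0,0,-0.232],
    [-0.03,-0.003,-0.232],
    [-0.06,-0.006,-0.232],
    [-0.08,-0.008,-0.232],
    [-0.1,-0.01,-0.232],
    [-0.12,-0.0125,-0.232],
    [-0.14,-0.0146,-0.232]
  ],
  "dr": [
    [0,0,0],
    [0,0,0],
    [0,0,0],
    [0,0,0],
    [0,0,0],
    [0,0,0],
    [0,0,0],
    [0,0,0],
    [0,0,0],
    [0,0,0]
  ],
  "gripper": [10,10,10,10,10,10,10,10,10,10]
}}

```text
clock: 5.52
eef_pos: [647.1, 22.4, 215.3]
eef_rot: [3.141, 0.0, 1.675]
wrist_force: [-0.1, -0.6, -1.3]
finger_gap: 21.6
finger_force: 45.0
```

>>> {"method": "carry_out", "body": {
  "slide": [
    [-0.02,-0.002,0],
    [-0.04,-0.004,0],
    [-0.06,-0.0062,0],
    [-0.08,-0.0083,0],
    [-0.1,-0.0104,0],
    [-0.12,-0.0125,0],
    [-0.14,-0.0146,0],
    [-0.14,-0.0146,0]
  ],
  "dr": [
    [0,0,0],
    [0,0,0],
    [0,0,0],
    [0,0,0],
    [0,0,0],
    [0,0,0],
    [0,0,0],
    [0,0,0]
  ],
  "gripper": [10,10,10,10,10,10,10,10]
}}

```text
clock: 6.18
eef_pos: [611.6, 18.8, 214.7]
eef_rot: [-3.141, -0.0, 1.675]
wrist_force: [0.2, -0.1, -1.1]
finger_gap: 22.1
finger_force: 45.0
```

```bash
cat >> h.py <<'E'
O=np.array([564.3,4.]);Y=0.104
XH=np.array([np.cos(Y),np.sin(Y)]);YH=np.array([-np.sin(Y),np.cos(Y)])
def w2t(p): d=np.asarray(p)[:2]-O; return np.array([d@XH,d@YH])
def t2w(x,y): return O+x*XH+y*YH
def rect(name,z=40,k=2.2):
    """top-down rectified tray view at height z; (x up, y left), k px/mm, tray x 160..-160, y 95..-95"""
    m=camera_model(name);im=camera(name)[:,:,::-1]
    W,H=int(190*k),int(320*k);vx,uy=np.mgrid[0:H,0:W];tx=160-vx/k;ty=95-uy/k
    mp=np.zeros((H,W,2),np.float32);R=np.array(m["R"]);t=np.array(m["t"]);f=200/np.tan(np.radians(m["vfov"]/2))
    X=np.stack([O[0]+tx*XH[0]+ty*YH[0],O[1]+tx*XH[1]+ty*YH[1],np.full_like(tx,z)],-1)@R.T+t
    if name=="wrist": r=np.hypot(X[...,0],X[...,1]);s=f*np.arctan2(r,X[...,2])/r
    else: s=f/X[...,2]
    mp=np.stack([m["cx"]+s*X[...,0],m["cy"]+s*X[...,1]],-1).astype(np.float32)
    o=cv2.remap(im,mp,None,cv2.INTER_CUBIC)
    for x in(-50,50): cv2.line(o,(0,int((160-x)*k)),(W,int((160-x)*k)),(255,255,255),1)
    return o
E
python3 - <<'E'
from h import *
s=read_state();print(s["eef_pos"],w2t(s["eef_pos"]),s["wrist_force"],s["moment"],s["finger_gap"])
cv2.imwrite("pics/m2.png",cv2.resize(cv2.hconcat([rect("wrist",36,1.8),rect("scene",36,1.8)]),None,fx=1,fy=1))
E
```

```text
[611.62568287  18.79583482 214.70230414] [48.60597062  9.80288772] [ 0.20548064 -0.14804098 -1.05209037] [-0.05122749 -0.12102846 -0.04128364] 22.076318970851258
```

View pics/m2.png

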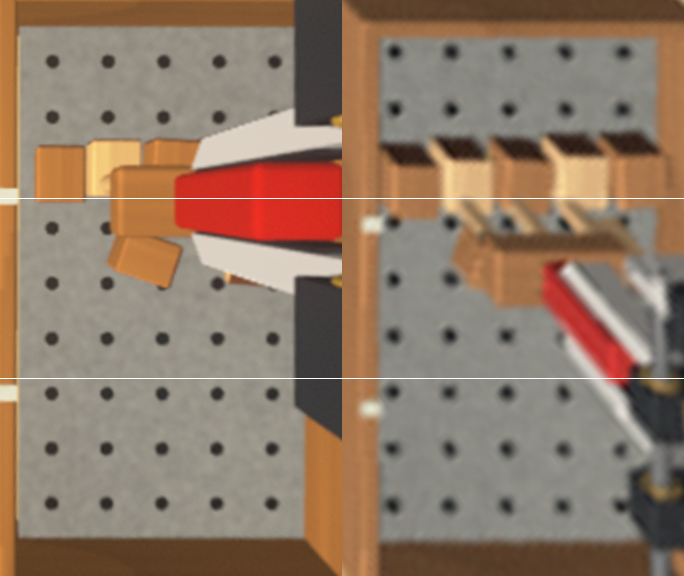

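The rectified view shows both upper chunks down in the middle third, at about (15,15) and (4,-35). The five bottom chunks are still in the ridge at y = 62, 32, 0, -34 and -66. The bed's dots give a visual estimate of the slope, which I'll refine by feel afterwards.

```bash
python3 - <<'E'
from h import *
from scipy.optimize import least_squares
m=camera_model("wrist");im=camera("wrist");cv2.imwrite("pics/w3.png",im[:,:,::-1])
k=3;r=rect("wrist",26,k)
g=cv2.cvtColor(r,cv2.COLOR_BGR2GRAY);hs=cv2.cvtColor(r,cv2.COLOR_BGR2HSV)
mask=((g<75)).astype(np.uint8)
n,l,st,c=cv2.connectedComponentsWithStats(mask)
D=[]
for i in range(1,n):
    if 60<st[i,4]<600 and max(st[i,2:4])<30: D.append((160-c[i][0+1]/k,95-c[i][0]/k))
D=np.array([d for d in D if abs(d[0])<140 and -75<d[1]<80]);print(len(D))
cam,_=ray("wrist",0,0,m);cx,cy=w2t(cam)
ref=D[np.argmin(abs(D[:,0]-0)+abs(D[:,1]-30))]
ij=np.round((D-ref)/30.5)
def pred(q):
    p,x0,y0,yaw,s,dz=q
    X=x0+p*(ij[:,0]*np.cos(yaw)-ij[:,1]*np.sin(yaw));Yy=y0+p*(ij[:,0]*np.sin(yaw)+ij[:,1]*np.cos(yaw))
    z=26+dz+s*(X-65);k=(cam[2]-26)/(cam[2]-z)
    return np.c_[cx+(X-cx)*k,cy+(Yy-cy)*k]
for fixp in(None,30,):
    f=lambda q:np.r_[((pred(np.r_[fixp or q[0],q[1:5],0 if fixp is None else q[5]])-D).ravel()),0 if fixp is None else 0]
    so=least_squares(f,[30,*ref,0,0,0],loss="soft_l1",f_scale=.5);print(fixp,so.x.round(4),np.sqrt(np.mean(so.fun**2)))
E
```

```text
34
None [ 3.19779e+01  8.75800e-01  3.33715e+01 -1.70000e-03  9.60000e-03
  0.00000e+00] 0.09648435881045807
30 [ 3.00000e+01  3.86660e+00  3.69655e+01 -1.70000e-03  9.60000e-03
  1.67486e+01] 0.0964843587269563
```

The dots fit to 0.1 mm and give a slope of about +0.01, so the bed at x=-100 should be near z=24.4. Now I'll go there and probe.

>>> {"method": "carry_out", "body": {
  "slide": [
    [0,0,0.1],
    [-0.05,0,0.184],
    [-0.2,0.03,0.184],
    [-0.36,0.05,0.184],
    [-0.5,0.07,0.184],
    [-0.6,0.084,0.16],
    [-0.61,0.086,0.05],
    [-0.61,0.086,-0.06],
    [-0.61,0.086,-0.104],
    [-0.61,0.086,-0.104]
  ],
  "dr": [
    [0,0,0],
    [0,0,0],
    [0,0,0],
    [0,0,0],
    [0,0,0],
    [0,0,0],
    [0,0,0],
    [0,0,0],
    [0,0,0],
    [0,0,0]
  ],
  "gripper": [10,10,10,10,10,10,10,10,10,10]
}}

```text
clock: 7.22
eef_pos: [459.1, 40.4, 186.6]
eef_rot: [-3.138, -0.0, 1.675]
wrist_force: [-0.4, -0.3, -1.1]
finger_gap: 21.6
finger_force: 45.0
```

>>> {"method": "carry_out", "body": {
  "slide": [
    [0,0,-0.004],
    [0,0,-0.004],
    [0,0,-0.004]
  ],
  "dr": [
    [0,0,0],
    [0,0,0],
    [0,0,0]
  ],
  "gripper": [10,10,10]
}}

```text
clock: 7.47
eef_pos: [460.3, 40.3, 188.6]
eef_rot: [3.14, 0.0, 1.675]
wrist_force: [-0.9, 0.8, -1.4]
finger_gap: 22.0
finger_force: 45.0
```

>>> {"method": "carry_out", "body": {
  "slide": [
    [0,0,-0.004],
    [0,0,-0.006],
    [0,0,-0.006],
    [0,0,-0.006],
    [0,0,-0.006]
  ],
  "dr": [
    [0,0,0],
    [0,0,0],
    [0,0,0],
    [0,0,0],
    [0,0,0]
  ],
  "gripper": [10,10,10,10,10]
}}

```text
clock: 7.88
eef_pos: [459.9, 40.4, 186.3]
eef_rot: [3.141, -0.0, 1.675]
wrist_force: [0.4, 0.5, -1.5]
finger_gap: 21.8
finger_force: 45.0
```

Still free at tip 25.5 mm, so I'll step further.

>>> {"method": "carry_out", "body": {
  "slide": [
    [0,0,-0.002],
    [0,0,-0.004],
    [0,0,-0.004],
    [0,0,-0.004]
  ],
  "dr": [
    [0,0,0],
    [0,0,0],
    [0,0,0],
    [0,0,0]
  ],
  "gripper": [10,10,10,10]
}}

```text
clock: 8.22
eef_pos: [459.8, 40.3, 185.1]
eef_rot: [-3.142, 0.0, 1.675]
wrist_force: [0.0, 0.1, -0.8]
finger_gap: 21.7
finger_force: 45.0
```

>>> {"method": "carry_out", "body": {
  "slide": [
    [0,0,-0.002],
    [0,0,-0.004],
    [0,0,-0.004],
    [0,0,-0.004]
  ],
  "dr": [
    [0,0,0],
    [0,0,0],
    [0,0,0],
    [0,0,0]
  ],
  "gripper": [10,10,10,10]
}}

```text
clock: 8.55
eef_pos: [459.9, 40.3, 184.3]
eef_rot: [3.142, 0.0, 1.675]
wrist_force: [-1.4, -0.1, 2.2]
finger_gap: 21.9
finger_force: 45.0
```

Contact at (-100, 47): the bed is at about 24.3 mm, so the slope is about +0.0103, which agrees with the vision estimate. I'll go behind the heap in lane y=+47 for the draw.

>>> {"method": "carry_out", "body": {
  "slide": [
    [0,0,0.14],
    [0,0,0.29],
    [0.1,0.01,0.308],
    [0.26,0.027,0.308],
    [0.42,0.044,0.308],
    [0.58,0.061,0.308],
    [0.73,0.077,0.308],
    [0.84,0.088,0.308],
    [0.867,0.091,0.22],
    [0.867,0.091,0.1]
  ],
  "dr": [
    [0,0,0],
    [0,0,0],
    [0,0,0],
    [0,0,0],
    [0,0,0],
    [0,0,0],
    [0,0,0],
    [0,0,0],
    [0,0,0],
    [0,0,0]
  ],
  "gripper": [10,10,10,10,10,10,10,10,10,10]
}}

```text
clock: 9.38
eef_pos: [678.7, 63.3, 209.7]
eef_rot: [3.137, 0.0, 1.675]
wrist_force: [0.4, 0.3, -2.5]
finger_gap: 21.7
finger_force: 45.0
```

>>> {"method": "carry_out", "body": {
  "slide": [
    [0,0,-0.05],
    [0,0,-0.082],
    [0,0,-0.082],
    [0,0,-0.082]
  ],
  "dr": [
    [0,0,0],
    [0,0,0],
    [0,0,0],
    [0,0,0]
  ],
  "gripper": [10,10,10,10]
}}

```text
clock: 9.72
eef_pos: [676.8, 63.1, 189.9]
eef_rot: [3.14, 0.0, 1.675]
wrist_force: [-0.4, -0.5, -1.8]
finger_gap: 22.0
finger_force: 45.0
```

>>> {"method": "carry_out", "body": {
  "slide": [
    [0,0,-0.004],
    [0,0,-0.0065],
    [0,0,-0.0088],
    [0,0,-0.0088],
    [0,0,-0.0088]
  ],
  "dr": [
    [0,0,0],
    [0,0,0],
    [0,0,0],
    [0,0,0],
    [0,0,0]
  ],
  "gripper": [10,10,10,10,10]
}}

```text
clock: 10.13
eef_pos: [676.7, 63.1, 186.9]
eef_rot: [3.141, 0.0, 1.675]
wrist_force: [0.5, -0.1, -0.5]
finger_gap: 22.3
finger_force: 45.0
```

>>> {"method": "carry_out", "body": {
  "slide": [
    [0,0,-0.002],
    [0,0,-0.002],
    [0,0,-0.002],
    [0,0,-0.002]
  ],
  "dr": [
    [0,0,0],
    [0,0,0],
    [0,0,0],
    [0,0,0]
  ],
  "gripper": [10,10,10,10]
}}

```text
clock: 10.47
eef_pos: [676.8, 63.1, 186.3]
eef_rot: [3.141, 0.0, 1.675]
wrist_force: [0.5, -0.8, 2.4]
finger_gap: 22.1
finger_force: 45.0
```

Contact is about 4 N at tip 25.3. I'll start the draw at about 40 mm/s, following a slope of about 0.0085.

>>> {"method": "carry_out", "body": {
  "slide": [
    [-0.013,-0.0014,-0.0001],
    [-0.026,-0.0028,-0.0002],
    [-0.04,-0.0042,-0.0003],
    [-0.053,-0.0055,-0.0004],
    [-0.066,-0.0069,-0.0006],
    [-0.08,-0.0083,-0.0007],
    [-0.093,-0.0097,-0.0008],
    [-0.106,-0.0111,-0.0009],
    [-0.119,-0.0124,-0.001],
    [-0.132,-0.0138,-0.0011]
  ],
  "dr": [
    [0,0,0],
    [0,0,0],
    [0,0,0],
    [0,0,0],
    [0,0,0],
    [0,0,0],
    [0,0,0],
    [0,0,0],
    [0,0,0],
    [0,0,0]
  ],
  "gripper": [10,10,10,10,10,10,10,10,10,10]
}}

```text
clock: 11.3
eef_pos: [643.3, 59.6, 185.8]
eef_rot: [3.141, -0.0, 1.675]
wrist_force: [3.2, 0.6, 3.9]
finger_gap: 21.9
finger_force: 45.0
```

>>> {"method": "carry_out", "body": {
  "slide": [
    [-0.013,-0.0014,0],
    [-0.026,-0.0028,0],
    [-0.04,-0.0042,0],
    [-0.053,-0.0055,0],
    [-0.066,-0.0069,0],
    [-0.08,-0.0083,0],
    [-0.093,-0.0097,-0.0001],
    [-0.106,-0.0111,-0.0002],
    [-0.119,-0.0124,-0.0003],
    [-0.132,-0.0138,-0.0004]
  ],
  "dr": [
    [0,0,0],
    [0,0,0],
    [0,0,0],
    [0,0,0],
    [0,0,0],
    [0,0,0],
    [0,0,0],
    [0,0,0],
    [0,0,0],
    [0,0,0]
  ],
  "gripper": [10,10,10,10,10,10,10,10,10,10]
}}

```text
clock: 12.13
eef_pos: [610.3, 56.2, 185.5]
eef_rot: [-3.142, 0.0, 1.675]
wrist_force: [2.6, 0.5, 3.3]
finger_gap: 22.0
finger_force: 45.0
```

>>> {"method": "carry_out", "body": {
  "slide": [
    [-0.013,-0.0014,0],
    [-0.026,-0.0028,-0.0001],
    [-0.04,-0.0042,-0.0002],
    [-0.053,-0.0055,-0.0003],
    [-0.066,-0.0069,-0.0004],
    [-0.08,-0.0083,-0.0005],
    [-0.093,-0.0097,-0.0006],
    [-0.106,-0.0111,-0.0007],
    [-0.119,-0.0124,-0.0009],
    [-0.132,-0.0138,-0.001]
  ],
  "dr": [
    [0,0,0],
    [0,0,0],
    [0,0,0],
    [0,0,0],
    [0,0,0],
    [0,0,0],
    [0,0,0],
    [0,0,0],
    [0,0,0],
    [0,0,0]
  ],
  "gripper": [10,10,10,10,10,10,10,10,10,10]
}}

```text
clock: 12.97
eef_pos: [577.2, 52.7, 185.3]
eef_rot: [-3.142, -0.0, 1.675]
wrist_force: [2.7, 0.4, 3.1]
finger_gap: 21.7
finger_force: 45.0
```

>>> {"method": "carry_out", "body": {
  "slide": [
    [-0.013,-0.0014,0],
    [-0.026,-0.0028,-0.0001],
    [-0.04,-0.0042,-0.0002],
    [-0.053,-0.0055,-0.0003],
    [-0.066,-0.0069,-0.0004],
    [-0.08,-0.0083,-0.0005],
    [-0.093,-0.0097,-0.0006],
    [-0.106,-0.0111,-0.0007],
    [-0.119,-0.0124,-0.0009],
    [-0.132,-0.0138,-0.001]
  ],
  "dr": [
    [0,0,0],
    [0,0,0],
    [0,0,0],
    [0,0,0],
    [0,0,0],
    [0,0,0],
    [0,0,0],
    [0,0,0],
    [0,0,0],
    [0,0,0]
  ],
  "gripper": [10,10,10,10,10,10,10,10,10,10]
}}

```text
clock: 13.8
eef_pos: [544.3, 49.3, 185.1]
eef_rot: [3.142, -0.0, 1.675]
wrist_force: [3.1, 0.2, 2.1]
finger_gap: 22.0
finger_force: 45.0
```

>>> {"method": "carry_out", "body": {
  "slide": [
    [-0.013,-0.0014,-0.0002],
    [-0.026,-0.0028,-0.0004],
    [-0.04,-0.0042,-0.0006],
    [-0.053,-0.0055,-0.0007],
    [-0.066,-0.0069,-0.0008],
    [-0.08,-0.0083,-0.0009],
    [-0.093,-0.0097,-0.001],
    [-0.106,-0.0111,-0.0011],
    [-0.119,-0.0124,-0.0012],
    [-0.132,-0.0138,-0.0014]
  ],
  "dr": [
    [0,0,0],
    [0,0,0],
    [0,0,0],
    [0,0,0],
    [0,0,0],
    [0,0,0],
    [0,0,0],
    [0,0,0],
    [0,0,0],
    [0,0,0]
  ],
  "gripper": [10,10,10,10,10,10,10,10,10,10]
}}

```text
clock: 14.63
eef_pos: [511.2, 45.8, 184.7]
eef_rot: [-3.141, -0.0, 1.675]
wrist_force: [3.1, 0.7, 2.6]
finger_gap: 21.8
finger_force: 45.0
```

>>> {"method": "carry_out", "body": {
  "slide": [
    [-0.013,-0.0014,-0.0002],
    [-0.026,-0.0028,-0.0003],
    [-0.04,-0.0042,-0.0004],
    [-0.053,-0.0055,-0.0005],
    [-0.066,-0.0069,-0.0006],
    [-0.08,-0.0083,-0.0007],
    [-0.093,-0.0097,-0.0008],
    [-0.106,-0.0111,-0.0009],
    [-0.119,-0.0124,-0.001],
    [-0.132,-0.0138,-0.0011]
  ],
  "dr": [
    [0,0,0],
    [0,0,0],
    [0,0,0],
    [0,0,0],
    [0,0,0],
    [0,0,0],
    [0,0,0],
    [0,0,0],
    [0,0,0],
    [0,0,0]
  ],
  "gripper": [10,10,10,10,10,10,10,10,10,10]
}}

```text
clock: 15.47
eef_pos: [478.2, 42.4, 184.4]
eef_rot: [-3.142, -0.0, 1.675]
wrist_force: [1.4, -0.4, 1.7]
finger_gap: 22.0
finger_force: 45.0
```

```bash
python3 - <<'E'
from h import *
s=read_state();print(s["eef_pos"],w2t(s["eef_pos"]),s["wrist_force"])
A,B=rect("wrist",36,1.8),rect("scene",36,1.8)
cv2.imwrite("pics/m3.png",cv2.hconcat([A,B]))
for n,r in(("w",A),("s",B)):
    h=cv2.cvtColor(r,cv2.COLOR_BGR2HSV);mk=((h[...,1]>75)&(h[...,0]<30)&(h[...,2]>90)).astype(np.uint8)
    mk=cv2.morphologyEx(mk,cv2.MORPH_OPEN,np.ones((9,9)))
    k,l,st,c=cv2.connectedComponentsWithStats(mk)
    for i in range(1,k): print(n,"x %.0f y %.0f size %.0f %.0f area %.0f"%(160-c[i][1]/1.8,95-c[i][0]/1.8,st[i,3]/1.8,st[i,2]/1.8,st[i,4]/3.24))
E
```

```text
[478.2495776   42.3559199  184.41417108] [-81.60365231  47.08179813] [ 1.35752821 -0.39302366  1.6521436 ]
w x 136 y 57 size 92 106 area 3077
w x 88 y -87 size 73 16 area 1170
w x 70 y -15 size 43 65 area 2518
w x 55 y 89 size 11 13 area 131
w x 4 y 89 size 92 13 area 1165
w x 40 y -33 size 21 23 area 305
w x -21 y 2 size 38 32 area 1066
w x -39 y -64 size 13 63 area 450
w x -100 y 41 size 109 133 area 8049
w x -82 y -87 size 62 16 area 968
w x -125 y -64 size 12 62 area 403
s x 99 y -4 size 110 190 area 7906
s x 158 y 71 size 6 19 area 74
s x 157 y 52 size 7 7 area 50
s x 159 y -93 size 3 3 area 8
s x -1 y 85 size 99 21 area 1940
s x 46 y -7 size 8 28 area 213
s x 33 y -42 size 40 40 area 995
s x 47 y -67 size 5 16 area 78
s x -0 y -86 size 99 17 area 1646
s x -29 y -3 size 43 39 area 1141
s x -108 y 54 size 109 104 area 6292
s x -89 y -86 size 81 17 area 1314
s x -152 y 66 size 8 5 area 42
s x -156 y 44 size 8 18 area 130
s x -158 y 67 size 3 5 area 17
s x -158 y 56 size 3 5 area 14
```

Draw done, with 3–5 N all the way down to tray x=-82. I'll lift clear and move to the rest side for an unobstructed look.

>>> {"method": "carry_out", "body": {
  "slide": [
    [0.016,0.0016,0],
    [0.016,0.0016,0.06],
    [0.016,0.0016,0.18],
    [0.016,0.0016,0.32],
    [0.02,-0.1,0.36],
    [0.03,-0.25,0.36],
    [0.04,-0.4,0.36],
    [0.05,-0.55,0.36],
    [0.05,-0.7,0.36],
    [0.05,-0.8,0.36]
  ],
  "dr": [
    [0,0,0],
    [0,0,0],
    [0,0,0],
    [0,0,0],
    [0,0,0],
    [0,0,0],
    [0,0,0],
    [0,0,0],
    [0,0,0],
    [0,0,0]
  ],
  "gripper": [10,10,10,10,10,10,10,10,10,10]
}}

```text
clock: 16.4
eef_pos: [490.7, -160.4, 273.8]
eef_rot: [-3.14, -0.001, 1.674]
wrist_force: [0.4, 0.5, -1.7]
finger_gap: 21.7
finger_force: 45.0
```

```bash
python3 - <<'E'
from h import *
s=read_state();print(s["eef_pos"],w2t(s["eef_pos"]),s["wrist_force"])
cv2.imwrite("pics/m4.png",cv2.hconcat([rect("top",38,1.3),rect("wrist",38,1.3),rect("scene",38,1.3)]))
E
```

```text
[ 490.72608684 -160.39496854  273.75098288] [ -90.242657  -155.8688206] [ 0.42356377  0.52992005 -1.74988754]
```

View pics/m4.png

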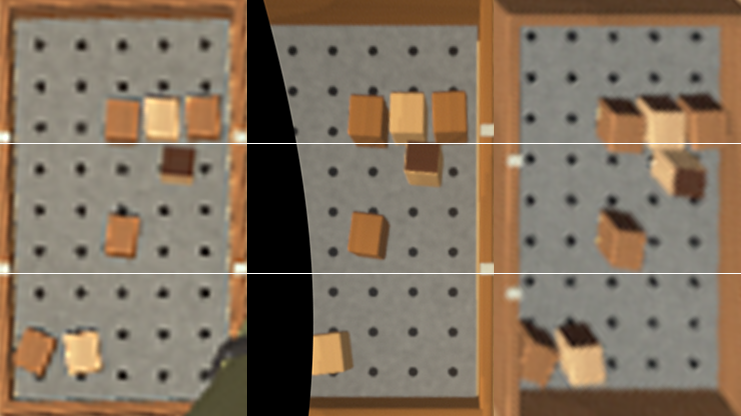

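The far third holds 3 chunks (x≈68), the middle 2 (G near (37,-40) and F near (-22,3)) and the near third 2 (x≈-108). G seems to stand on end, so I'll check closely that it isn't leaning on another chunk.

```bash
python3 - <<'E'
from h import *
out=[]
P=t2w(45,-38);P=np.array([*P,40])
for n,w in(("wrist",56),("scene",44)):
    im=camera(n)[:,:,::-1];u,v=proj(n,P).round().astype(int);print(n,u,v,w)
    out.append(cv2.resize(im[v-w//2:v+w//2,u-w//2:u+w//2],(400,400),interpolation=cv2.INTER_CUBIC))
cv2.imwrite("pics/g.png",cv2.hconcat(out))
E
```

```text
wrist 445 86 56
scene 310 214 44
```

View pics/g.png

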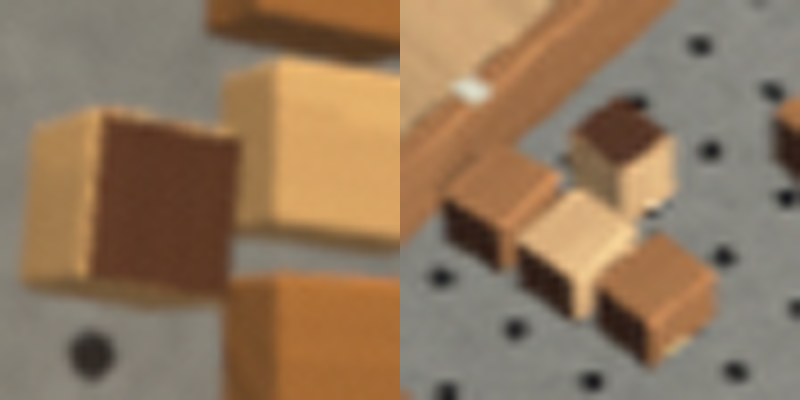

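The crop shows chunk G standing flat on its end with vertical edges, next to the pale chunk and not on it. I'll compute its exact x, then the placing move.

```bash
python3 - <<'E'
from h import *
s=read_state();print(s["clock"],s["eef_pos"],s["eef_rot"])
for p in((105,110),(240,140),(230,298),(88,280)):
    print(w2t(at("wrist",417+p[0]/7.143-.43,58+p[1]/7.143-.43,55.7)).round(1))
for p in((620,100),(678,140),(625,165),(572,137)):
    print("s",w2t(at("scene",288+(p[0]-400)/9.09-.45,192+p[1]/9.09-.45,55.7)).round(1))
E
```

```text
16.65 [ 491.05213223 -157.08628551  273.8810349 ] [-3.14032494e+00 -8.72065788e-04  1.67470594e+00]
[ 23.6 -26.4]
[ 44.6 -28.6]
[ 43.3 -51.8]
[ 21.2 -51. ]
s [ 19.9 -53.8]
s [ 20.8 -28.5]
s [ 39.3 -34.9]
s [ 41.3 -55.5]
```

G's centre is at tray x≈32, safely in the middle third, so the layout is 2/2/3 in a single layer. Returning the rake to the rest's middle.

>>> {"method": "carry_out", "body": {
  "slide": [
    [-0.005,-0.14,0],
    [-0.01,-0.29,0],
    [-0.018,-0.43,0],
    [-0.022,-0.55,-0.02],
    [-0.022,-0.616,-0.1],
    [-0.022,-0.616,-0.24],
    [-0.022,-0.616,-0.36],
    [-0.022,-0.616,-0.393],
    [-0.022,-0.616,-0.393],
    [-0.022,-0.616,-0.393]
  ],
  "dr": [
    [0,0,-0.01],
    [0,0,-0.02],
    [0,0,-0.035],
    [0,0,-0.0484],
    [0,0,-0.0484],
    [0,0,-0.0484],
    [0,0,-0.0484],
    [0,0,-0.0484],
    [0,0,-0.0484],
    [0,0,-0.0484]
  ],
  "gripper": [10,10,10,10,10,10,10,10,10,10]
}}

```text
clock: 17.48
eef_pos: [486.2, -310.6, 176.6]
eef_rot: [-3.141, -0.0, 1.372]
wrist_force: [0.1, -0.7, -1.6]
finger_gap: 21.7
finger_force: 45.0
```

>>> {"method": "carry_out", "body": {
  "slide": [
    [0,0,-0.004],
    [0,0,-0.008],
    [0,0,-0.01],
    [0,0,-0.012],
    [0,0,-0.012],
    [0,0,-0.012]
  ],
  "dr": [
    [0,0,0],
    [0,0,0],
    [0,0,0],
    [0,0,0],
    [0,0,0],
    [0,0,0]
  ],
  "gripper": [10,10,10,10,10,10]
}}

```text
clock: 17.98
eef_pos: [485.6, -311.6, 173.3]
eef_rot: [3.141, 0.0, 1.371]
wrist_force: [0.2, -0.4, -2.5]
finger_gap: 22.0
finger_force: 45.0
```

>>> {"method": "carry_out", "body": {
  "slide": [
    [0,0,-0.001],
    [0,0,-0.002],
    [0,0,-0.002],
    [0,0,-0.002]
  ],
  "dr": [
    [0,0,0],
    [0,0,0],
    [0,0,0],
    [0,0,0]
  ],
  "gripper": [10,10,10,10]
}}

```text
clock: 18.32
eef_pos: [485.6, -311.6, 172.7]
eef_rot: [-3.142, -0.0, 1.371]
wrist_force: [0.0, -0.0, -1.9]
finger_gap: 22.1
finger_force: 45.0
```

>>> {"method": "carry_out", "body": {
  "slide": [
    [0,0,-0.001],
    [0,0,-0.001],
    [0,0,-0.001],
    [0,0,-0.001]
  ],
  "dr": [
    [0,0,0],
    [0,0,0],
    [0,0,0],
    [0,0,0]
  ],
  "gripper": [10,10,10,10]
}}

```text
clock: 18.65
eef_pos: [485.6, -311.6, 172.5]
eef_rot: [3.141, 0.0, 1.371]
wrist_force: [-0.4, -0.4, 0.3]
finger_gap: 22.2
finger_force: 45.0
```

Landed with about 2 N. Releasing and lifting away.

>>> {"method": "carry_out", "body": {
  "slide": [
    [0,0,0],
    [0,0,0],
    [0,0,0],
    [0,0,0],
    [0,0,0],
    [0,0,0],
    [0,0,0],
    [0,0,0],
    [0,0,0],
    [0,0,0]
  ],
  "dr": [
    [0,0,0],
    [0,0,0],
    [0,0,0],
    [0,0,0],
    [0,0,0],
    [0,0,0],
    [0,0,0],
    [0,0,0],
    [0,0,0],
    [0,0,0]
  ],
  "gripper": [30,40,60,70,70,70,70,70,70,70]
}}

```text
clock: 19.48
eef_pos: [485.6, -311.6, 172.4]
eef_rot: [-3.142, -0.0, 1.371]
wrist_force: [-0.7, -0.4, 0.5]
finger_gap: 66.2
finger_force: 0.0
```

>>> {"method": "carry_out", "body": {
  "slide": [
    [0,0,0.05],
    [0,0,0.15],
    [0,0,0.3],
    [0,0,0.45],
    [0,0,0.52],
    [0,0,0.52],
    [0,0,0.52],
    [0,0,0.52]
  ],
  "dr": [
    [0,0,0],
    [0,0,0],
    [0,0,0],
    [0,0,0],
    [0,0,0],
    [0,0,0],
    [0,0,0],
    [0,0,0]
  ],
  "gripper": [70,70,70,70,70,70,70,70]
}}

```text
clock: 20.15
eef_pos: [485.3, -311.4, 301.7]
eef_rot: [-3.14, -0.001, 1.371]
wrist_force: [-0.1, -0.3, 0.2]
finger_gap: 65.8
finger_force: 0.0
```

```bash
python3 - <<'E'
from h import *
s=read_state();print(s["clock"],s["eef_pos"],s["wrist_force"],s["finger_gap"])
a=camera("wrist")[:,:,::-1];cv2.imwrite("pics/end_w.png",a);cv2.imwrite("pics/end_s.png",camera("scene")[:,:,::-1])
h=cv2.cvtColor(a,cv2.COLOR_BGR2HSV)
mk=(((h[...,0]<6)|(h[...,0]>174))&(h[...,1]>170)&(h[...,2]>120)).astype(np.uint8)
k,l,st,c=cv2.connectedComponentsWithStats(mk)
print([(st[i].tolist(),c[i].round(1)) for i in range(1,k) if st[i,4]>60])
# predicted corners of grip (top z=127, bottom z=62) if upright at rest middle, yaw -0.2
for z in(127,62):
    q=[]
    for sx in(-11,11):
        for sy in(-13,13):
            cc,ss=np.cos(-.2),np.sin(-.2);q.append(proj("wrist",np.array([485.8+cc*sx-ss*sy,-311.2+ss*sx+cc*sy,z])))
    print(z,np.array(q).round(1).tolist())
E
```

```text
20.15 [ 485.31114267 -311.39527264  301.68820219] [-0.14901222 -0.29141696  0.17642384] 65.75927202588662
[([548, 70, 25, 26, 470], array([561.1,  81.8])), ([306, 179, 24, 41, 912], array([317.5, 199.5]))]
127 [[306.0, 222.0], [305.6, 193.5], [330.9, 222.0], [331.3, 193.5]]
62 [[308.2, 201.2], [308.0, 177.7], [328.5, 201.2], [328.7, 177.7]]
```

The grip matches the upright, centred prediction to within 1–2 px: seen at u 306–330, v 179–220. Handing in.

```bash
python3 -c "
from cell import *
print(sign_off())"
```

```text
the job is handed in; nothing more can be done
None
```

The job is handed in at about 20 s: the chunks lie in a single layer (2 near, 2 middle, 3 far) after one slow draw with readings of about 3–5.5 N, and the rake stands upright in the middle of its rest.

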